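# Raise a closed pack on the viewing tray

## Robot

A 6-joint arm with a two-finger parallel gripper is mounted at the origin on a cart in front of the work surface, level with it; the furniture and walls round the work are solid. World frame = base frame: x ahead of the robot, y to its left, z up, the work surface at z = 0. Lengths are in m, angles in rad, forces in N, time in s.
With the tool pointing down it reaches from about 0.3 to 0.85 m from the base axis. Payload 4.2 kg.
Tool frame: the origin (TCP) lies midway between the tips of the shut fingers; the grasp point (between the pads) lies 19 mm behind it (manip.grasp_offset is the distance from the TCP to the grasp point, in m); z points along the fingers, y is the line along which they close (so a half turn about z gives the same grasp; the last joint's range is limited). The gripper opens to 91 mm and grips with 3 to 60 N. Pads are 32 mm wide; open, the fingers measure 118 mm over their backs; the gripper's body (76 mm by 178 mm) begins 60 mm behind the grasp point.
Start: joints at [1.159, 0.32, 1.565, -0, 1.257, -0.02], TCP at [0.22, 0.531, 0.214] pointing down, gripper open.
Joint ranges: [-3.11, 3.11], [-0.84, 2.01], [0.21, 2.61], [-1.34, 4.49], [0.05, 2.63], [-2.56, 2.56]. Speed limits (rad/s): [2.57, 2.57, 3.14, 3.14, 3.14, 3.14].

## Interface

Orientations are given as a unit quaternion [w, x, y, z].
In Python, from cell import manip, claw, camera, status gives the robot as it stands. Calls block until the motion is done:
- manip.movep(position, orientation): joint-space move of the TCP to a pose.
- manip.move_linear(position, rotation=None, speed=0.15, force_limit=None): straight line of the TCP; rotation=None keeps the orientation; speed is the mean speed in m/s. With force_limit (N) it stops when the force on the tool has changed by that much, and returns True; else False.
- manip.set_joints(angles): joint-space move.
- claw.gripper_to(opening): finger opening in m; the grip force is fixed at half the most; returns when the fingers have stopped.
- manip.wait(seconds).
- manip.inverse_kinematics(position, orientation): joint angles nearest the present ones, or None.
- camera(name): name is "scene" or "top" or "wrist"; returns a dict with "pixels" (384x512x3 uint8, red, green, blue), "z_map" (384x512 float32, m along the optical axis (not along the pixel's ray), 0 where there is no reading), "fx", "fy", "cx", "cy" (pixels), "k1" (the pictures are not rectified: a ray, as slopes to the right and down, at radius r is drawn at 1 + k1 r^2 times it, then the intrinsics apply), "T" (4x4, takes a point from camera to world coordinates). Camera axes: x right, y up, looking along -z (the intrinsics and any distortion apply to the point x, -y, -z); pixel columns grow to the right and rows downward; lengths in m; the calibration is good to about 2 mm. A picture is of the moment at which its call begins.
A pose or a line that the arm cannot do raises manip.MotionError and nothing moves.
- manip.hand_in(): hands the job in; it is judged then, once.
Readings, each from a call of its own:
- status.current_time(): time.
- status.current_joint_pos(): joint angles.
- status.current_joint_velocities(): joint speeds.
- status.current_effort(): joint torques, N m.
- status.current_tool_pos(): TCP position.
- status.current_eef_rot(): TCP orientation.
- status.current_contact_force(): force on the tool from outside, world axes, zero at the start.
- status.current_wrist_torque(): the same for the moment, N m.
- status.current_finger_gap(): finger opening in m.
- status.current_gripper_force(): force on a finger pad.
Only numpy, scipy, OpenCV 4.12 (cv2) and the standard library are available. Lean on these libraries where they do the work, as an engineer would, in place of code of your own. Each camera call takes 0.05 s, during which the arm holds its last target. There are 200 camera calls.

## Task

Show the lidded clear pack to the pass behind the counter: take the pepper mill off the steel tray and stand it on the worktop, slide the pack (do not lift it) from its side shelf down into the tray so that it lies flat in it, then raise the tray by its bar until the pointer is in the middle of the gauge's thick dark mark, about 50 degrees up, and hold it still there for two seconds. Lower the tray gently all the way down with the pack still in it, let go, and leave the dish of greens on its shelf and all the other things on the worktop as they are.

Things in the scene. Friction and masses are not known exactly. Their poses are not given: they have to be found in the camera images.
- stand: Viewing stand fixed on the worktop, 440 mm long in its y, about 150 mm deep in x; origin at its middle on the worktop, z up. Its +x (bar side) points roughly to the robot. Two oak side shelves with the tilting steel tray between them. A bow gauge of thin rod stands behind the hinge (x -78 to -130 mm, y 9 mm, top 76 mm up); the thick dark sleeve on it is the mark.
- shelf_right (a point): Centre of the side shelf on the robot's right, top (stand's y +143 mm), 34 mm above the worktop; axes as the stand's. 150 x 150 mm; a fence along the hinge side (away from the robot) has its inner face at x = -69 mm and rises 12 mm over the shelf; no rim on the other sides.
- shelf_left (a point): The same for the side shelf on the robot's left (stand's y -143 mm).
- tray (a joint): Tilt of the tray in rad: 0 = down and level (rest), grows to 1.3 as its near edge, with the bar, is raised; falls shut when let go. Hinge line: parallel to the stand's y at stand x = -80 mm, 28 mm above the worktop. A 45 mm pointer rod stands up from the hinge and leans along the gauge with the tray; the mark spans 0.75 to 1.0 rad.
- tray_mid (a point): Centre of the tray's top face, 31 mm above the worktop when down (3 mm below the shelves); z is the tray's normal, x runs away from the hinge. Plate 130 mm in y, 150 mm in x; lip at the hinge (inner face at x = -72 mm, rising 11 mm), no other rim, but with the tray down the shelf edges stand 3 mm proud at y = -68 and +68 mm.
- tray_bar (a point): Middle of the tray's grip bar: a round steel rod 10 mm thick, 100 mm long, parallel to the hinge, 47 mm beyond the near edge of the plate (robot's side), joined to it by a rod at each end. 202 mm from the hinge line; 32 mm above the worktop when the tray is down.
- pack: Closed clear ribbed take-away pack, a flat box 114 mm in its x, 126 mm in its y and 26 mm high, about 0.12 kg; origin at the centre of its underside. It lies on one of the two side shelves (left or right) with its y axis roughly along the stand's x.
- mill: Glass and grey pepper mill, upright, 44 mm across up to 74 mm height, then a 34 mm cap, 90 mm in all; origin at the centre of its underside. It stands on the tray at the start.
- greens: Small white dish with greens, 95 x 87 x 46 mm, origin at the centre of its underside; stands on the other side shelf and stays there.
- cup: Clear drinking glass, 80 mm across, 91 mm high, origin under its centre; bystander on the worktop.
- jar: Glass jar with grey lid, 54 mm across, 85 mm high, origin under its centre; bystander on the worktop.
- pan: Deep steel pan, 141 x 107 x 88 mm, origin under its centre; bystander on the worktop.
- spice: Spice jar with black cap, 41 mm across, 105 mm high, origin under its centre; bystander on the worktop.
- canister: Dark wooden canister, 79 mm across, 87 mm high, origin under its centre; bystander on the worktop.
Things that resemble listed ones, but are neither listed nor needed, are in the scene too. Several things have the shape of the greens; the one meant has the colours described above. Leave any yellow look-alike of the mill alone.

How it is judged:
On the way, in this order (a step that is already met when the one before it is completed fails the run):
1. the pepper mill stands upright on the worktop, released (height (world z) of mill between -0.01 and 0.006 m and angle between mill's own z axis and vertical below 0.1 rad and linear speed of mill below 0.02 m/s and contact force between mill and the fingers below 0.05 N), for 0.2 s.
2. the pack lies flat in the lowered tray (x of pack in the frame of tray_mid between -0.022 and 0.03 m and y of pack in the frame of tray_mid between -0.013 and 0.013 m and z of pack in the frame of tray_mid between -0.004 and 0.006 m and angle between the z axis of pack and the z axis of tray_mid, either way round below 0.022 rad and value of joint tray below 0.03 rad), for 0.2 s.
3. the tray is held with the pointer in the mark (0.75 to 1.0 rad), still, with the pack lying in it, for 1.8 s (x of pack in the frame of tray_mid between -0.022 and 0.03 m and y of pack in the frame of tray_mid between -0.013 and 0.013 m and z of pack in the frame of tray_mid between -0.004 and 0.006 m and angle between the z axis of pack and the z axis of tray_mid, either way round below 0.022 rad and value of joint tray between 0.75 and 1 rad and velocity of joint tray between -0.2 and 0.2 rad/s), for 1.8 s.
At the end, for the whole second after the job is handed in: The tray is down again (under 0.03 rad) with the pack at rest, flat in it (centre -22 to +30 mm from the tray's centre in the tray's x and within 13 mm in its y); the pepper mill stands upright on the worktop; the greens stand upright on their shelf; all is released (all of step 1 and all of step 2 and angle between greens's own z axis and vertical below 0.1 rad and z of greens in the frame of stand between 0.028 and 0.04 m and linear speed of pack below 0.02 m/s and contact force between pack and the fingers below 0.05 N); the robot touches nothing.
It fails at once if the pack is lifted off instead of slid (25 mm above the shelf while the tray is down) (z of pack in the frame of stand above 0.059 m and value of joint tray below 0.1 rad).
It fails at once if the tray is dropped or slammed down (faster than 2.5 rad/s) (velocity of joint tray below -2.5 rad/s).
It fails at once if the pepper mill is tipped over (angle between mill's own z axis and vertical above 0.6 rad).
It fails at once if the dish of greens or another bystander is moved by more than 25 mm or tipped (distance of any of greens, cup, jar, pan, spice, canister from where it was at the start of the episode above 0.025 m or angle between any of greens, cup, jar, pan, spice, canister's own z axis and vertical above 0.3 rad).
It also fails if it takes over 72 s, if anything falls off the work surface, if the arm or the gripper's body presses on something with over 40 N, if the wrist force passes 120 N, or if a joint passes its speed limit or range.

## Working session

There is one attempt and no reset: what is moved stays moved. The work goes in short steps, each a Python script; the robot and the scene stay as the last script left them, time stands still between calls to the robot, and variables do not carry over. Pictures are saved under pics/ and viewed, at most 10 in all, crops included, and the job is handed in when it is done.

```bash
ls; mkdir -p pics
cat > h.py <<'E'
import numpy as np, cv2
from cell import manip, claw, camera, status
def pts(c):
    h,w=c["z_map"].shape
    u,v=np.meshgrid(np.arange(w),np.arange(h))
    K=np.array([[c["fx"],0,c["cx"]],[0,c["fy"],c["cy"]],[0,0,1]])
    n=cv2.undistortPoints(np.stack([u,v],-1).reshape(-1,1,2).astype(np.float64),K,np.array([c["k1"],0,0,0,0.])).reshape(h,w,2)
    z=c["z_map"]
    P=np.stack([n[...,0]*z,-n[...,1]*z,-z],-1)@c["T"][:3,:3].T+c["T"][:3,3]
    R=np.stack([n[...,0],-n[...,1],-np.ones((h,w))],-1)@c["T"][:3,:3].T
    return P,R,c["T"][:3,3]
def onplane(c,uv,z):
    _,R,o=pts(c); r=R[int(round(uv[1])),int(round(uv[0]))]; return o+r*(z-o[2])/r[2]
def save(c,n): cv2.imwrite("pics/"+n,cv2.cvtColor(c["pixels"],cv2.COLOR_RGB2BGR))
E
python3 - <<'E'
from h import *
import pickle
for n in("top","scene"):
    c=camera(n); save(c,n+"0.png"); pickle.dump(c,open(n+".pkl","wb")); print(n,c["T"].round(3).tolist(),c["fx"],c["k1"])
print(status.current_eef_rot(), manip.grasp_offset,status.current_finger_gap())
E
```

```text
pics
top [[-0.05, 0.977, -0.205, 0.1], [-0.999, -0.049, 0.012, -0.235], [0.001, 0.206, 0.979, 1.846], [0.0, 0.0, 0.0, 1.0]] 461.5690198483451 -0.18565250724950363
scene [[0.693, 0.492, -0.527, -0.343], [-0.721, 0.467, -0.512, -1.051], [-0.005, 0.735, 0.678, 1.13], [0.0, 0.0, 0.0, 1.0]] 424.35814796036186 0.024271599174595558
[-1.62408173e-04  1.94640379e-01  9.80874365e-01 -7.58993241e-04] 0.0188 0.09125697390820225
```

View pics/top0.png

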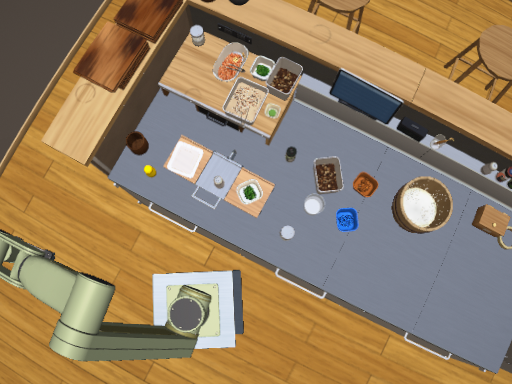

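View pics/scene0.png

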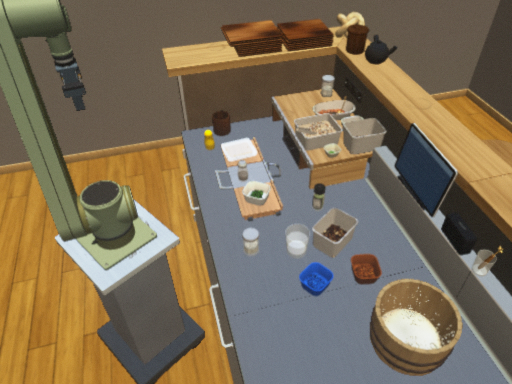

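The top view shows the white lidded pack at (185,158) on the robot's left shelf, the tray at (218,175) with a mill on it at (218,181), the bar near (207,203), the gauge at (232,155) and the dish of greens at (250,190).

Possible confusions:
- **Mill:** grey (218,181) is the one to take. The yellow look-alike (150,170), the jar (287,232) and the spice jar (291,154) are not.
- **Pack:** white (185,158) is the one to slide. The tubs (245,100) and (328,174) are not.
- **Greens:** white with green (250,190) is the one meant. Blue (346,219), brown (365,184) and the dishes on the sideboard (262,68) and (271,112) are not.

Next I'll measure and take one close crop.

Run:
```python
from h import *
import pickle
c=pickle.load(open("top.pkl","rb"))
for n,uv,z in [("pack",(185,158),.06),("tray",(218,175),.031),("mill",(218,181),.12),("bar",(207,203),.032),("greens",(250,190),.07),("gauge",(232,155),.05),("yel",(150,170),.05),("canister",(137,143),.08),("jar",(287,232),.08)]:
    P,_,_=pts(c); print(n,onplane(c,uv,z).round(3),P[uv[1],uv[0]].round(3))
cr=lambda c,y,x,h,w,s:cv2.resize(cv2.cvtColor(c["pixels"][y:y+h,x:x+w],cv2.COLOR_RGB2BGR),None,fx=s,fy=s,interpolation=cv2.INTER_CUBIC)
# wrist: go above tray, see
for q in (status.current_eef_rot(),):
    t=onplane(c,(215,178),.03); 
    for dx in (-.12,-.06,0):
        try:
            manip.movep([t[0]+dx,t[1],.40],q);print(dx);break
        except manip.MotionError as e: print(e)
w=camera("wrist"); pickle.dump(w,open("w.pkl","wb")); print(w["T"].round(3).tolist(),status.current_tool_pos(),w["fx"])
cv2.imwrite("pics/w0.png",cr(w,0,0,384,512,1.5))
```

```text
pack [0.601 0.004 0.06 ] [0.601 0.004 0.061]
tray [ 0.531 -0.125  0.031] [ 0.531 -0.125  0.033]
mill [ 0.487 -0.129  0.12 ] [ 0.486 -0.13   0.123]
bar [ 0.419 -0.077  0.032] [ 0.416 -0.078  0.045]
greens [ 0.455 -0.251  0.07 ] [ 0.457 -0.251  0.063]
gauge [ 0.607 -0.185  0.05 ] [ 0.621 -0.184  0.   ]
yel [0.562 0.149 0.05 ] [0.555 0.143 0.075]
canister [0.669 0.196 0.08 ] [0.691 0.213 0.011]
jar [ 0.282 -0.384  0.08 ] [ 0.281 -0.384  0.086]
-0.12
[[0.382, -0.89, -0.251, 0.327], [0.924, 0.367, 0.105, -0.082], [-0.001, -0.272, 0.962, 0.57], [0.0, 0.0, 0.0, 1.0]] [ 0.40004937 -0.11170842  0.39972617] 329.93682120954213
```

View pics/w0.png

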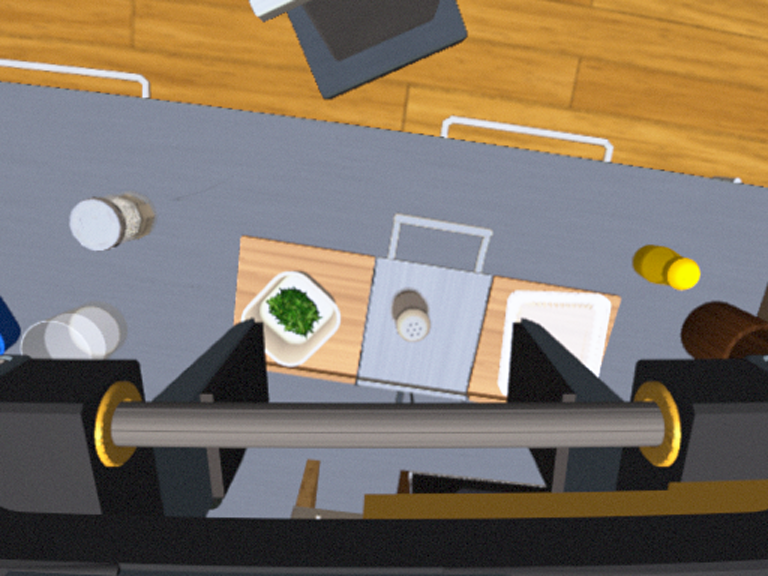

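The close view confirms the grey-capped mill with a perforated top at (412,322) on the tray. The pack is on the right side of the picture at (555,340), the bar at (440,225) and the greens at (292,310). A finger partly hides the pack, so I'll pull back for a clear view and measure there.

Run:
```python
from h import *
import pickle
q=status.current_eef_rot()
for p in ([.32,-.05,.38],[.34,-.05,.36],[.36,-.03,.34]):
    try: manip.movep(p,q);print(p);break
    except manip.MotionError as e: print(e)
w=camera("wrist"); pickle.dump(w,open("w.pkl","wb"))
P,_,_=pts(w); hsv=cv2.cvtColor(w["pixels"],cv2.COLOR_RGB2HSV)
g=cv2.cvtColor(w["pixels"],cv2.COLOR_RGB2BGR)
cv2.imwrite("pics/w1.png",cv2.resize(g,None,fx=1.5,fy=1.5))
```

```text
[0.32, -0.05, 0.38]
```

View pics/w1.png

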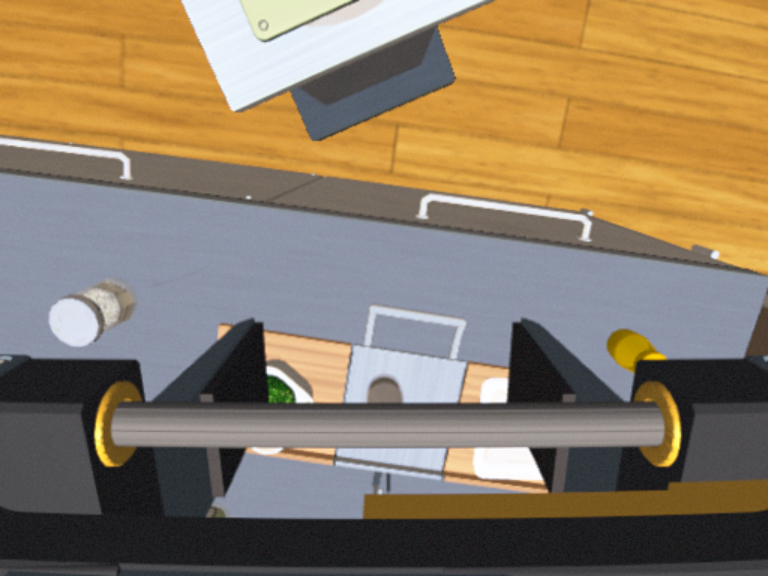

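The view moved the wrong way: image up points toward the robot, so the fingers now cover the shelves. I'll move forward past the stand instead.

Run:
```python
from h import *
import pickle
q=status.current_eef_rot()
for p in ([.53,-.06,.40],[.5,-.06,.38],[.48,-.06,.36]):
    try: manip.movep(p,q);print(p);break
    except manip.MotionError as e: print(e)
w=camera("wrist"); pickle.dump(w,open("w.pkl","wb"))
cv2.imwrite("pics/w2.png",cv2.resize(cv2.cvtColor(w["pixels"],cv2.COLOR_RGB2BGR),None,fx=1.5,fy=1.5))
P,_,_=pts(w); hsv=cv2.cvtColor(w["pixels"],cv2.COLOR_RGB2HSV)
print(hsv[::1][[int(300/1.5)],[int(550/1.5)]])
```

```text
[0.53, -0.06, 0.4]
[[110  38 155]]
```

View pics/w2.png

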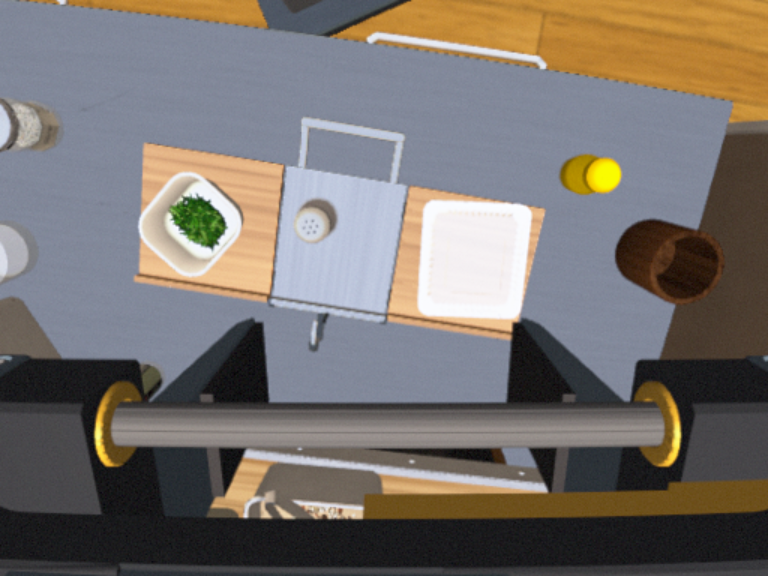

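Everything is now visible. The shelf's near corners are at (145,143) and (544,209), the bar runs from (303,120) to (404,136), and the mill cap is at (312,223). The pack covers (418–531, 198–318) and the greens are at (190,225).

Run:
```python
from h import *
import pickle
w=pickle.load(open("w.pkl","rb"))
P,_,_=pts(w); px=w["pixels"]; gray=cv2.cvtColor(px,cv2.COLOR_RGB2GRAY); hsv=cv2.cvtColor(px,cv2.COLOR_RGB2HSV)
K=np.array([[w["fx"],0,w["cx"]],[0,w["fy"],w["cy"]],[0,0,1]])
def ray(uv,z):
    n=cv2.undistortPoints(np.array(uv,float).reshape(-1,1,2),K,np.array([w["k1"],0,0,0,0.])).reshape(-1,2)
    R=np.c_[n[:,0],-n[:,1],-np.ones(len(n))]@w["T"][:3,:3].T; o=w["T"][:3,3]
    return (o+R*((z-o[2])/R[:,2])[:,None])[:,:2]
cs=np.array([[145,143],[544,209],[286,166],[407,186]],np.float32)/1.5
cs=cv2.cornerSubPix(gray,cs.reshape(-1,1,2),(4,4),(-1,-1),(3,30,.01)).reshape(-1,2); print((cs*1.5).round(1).tolist())
C=ray(cs,.034); print(C.round(4).tolist(),np.linalg.norm(C[0]-C[1]),np.linalg.norm(C[2]-C[3]))
# oak mask -> minAreaRect of shelves+tray using height
ey=(C[0]-C[1])/np.linalg.norm(C[0]-C[1])  # stand +y
ex=np.array([ey[1],-ey[0]])
if ex[0]>0: ex=-ex
S=(C[0]+C[1])/2-ex*.075
print("S",S,"yaw",np.arctan2(ex[1],ex[0]),"ex",ex,"ey",ey)
loc=lambda p:np.c_[(p-S)@ex,(p-S)@ey].round(4).tolist()
print("bar px",loc(ray(np.array([[303,120],[404,136]])/1.5,.032)))
# depth check
L=np.stack([(P[...,:2]-S)@ex,(P[...,:2]-S)@ey],-1)
z=P[...,2]
oak=(abs(z-.034)<.006)&(abs(L[...,1])<.25)&(abs(L[...,0])<.1)
print("depth extents x",np.percentile(L[oak][:,0],[.5,99.5]),"y",np.percentile(L[oak][:,1],[.5,99.5]),"zmed",np.median(z[oak]))
m=((z>.05)&(z<.07)&(abs(L[...,1]+.143)<.09)&(abs(L[...,0])<.09)&(hsv[...,1]<40)).astype(np.uint8)
ct=max(cv2.findContours(m,0,2)[0],key=cv2.contourArea).reshape(-1,2)
r=cv2.minAreaRect(np.float32(ray(ct,.058))*1000); print("pack",r,loc(np.array(r[0])/1000), "z",np.median(z[m>0]))
b=cv2.boxPoints(r)/1000; print("box local",loc(b))
m=((z>.105)&(abs(L[...,1])<.07)&(abs(L[...,0])<.09)).astype(np.uint8)
ct=max(cv2.findContours(m,0,2)[0],key=cv2.contourArea); (u,rr)=cv2.minEnclosingCircle(ct)
print("mill px",u,rr,ray([u],.115),loc(ray([u],.115)),np.percentile(z[m>0],[50,95]))
m=((z>.055)&(abs(L[...,1]-.143)<.09)&(abs(L[...,0])<.09))
print("greens local ext",L[m].min(0),L[m].max(0),z[m].max())
# clearance around
for n,pxl in [("yel",(600,175)),("can",(650,260)),("jar",(0,125))]: print(n,P[int(pxl[1]/1.5),int(pxl[0]/1.5)])
```

```text
[[144.1999969482422, 142.6999969482422], [543.7999877929688, 208.10000610351562], [284.20001220703125, 165.60000610351562], [407.1000061035156, 187.0]]
[[0.3504, -0.2658], [0.5772, 0.1019], [0.4299, -0.1386], [0.5003, -0.0268]] 0.4320143992116927 0.13215777065240816
S [ 0.52762823 -0.12127682] yaw 2.5889811141839663 ex [-0.8511566   0.52491185] ey [-0.52491185 -0.8511566 ]
bar px [[0.1231, 0.0522], [0.124, -0.054]]
depth extents x [-0.07943928  0.07512417] y [-0.21572965  0.21611294] zmed 0.032406090190174264
pack ((596.704833984375, 9.320404052734375), (110.74041748046875, 122.26191711425781), 64.98509979248047) [[0.0098, -0.1474]] z 0.058084701683824236
box local [[0.0641, -0.0853], [-0.0574, -0.0995], [-0.0446, -0.2095], [0.0769, -0.1953]]
mill px (187.8072052001953, 310.0) 201.49583435058594 [[ 0.71407415 -0.26027584]] [[-0.2317, 0.0204]] [0.50113065 0.5195856 ]
greens local ext [-0.0493289   0.09443636] [0.05765123 0.19658699] 0.08190953175924187
yel [0.5545388  0.14968289 0.08671435]
can [0.65736735 0.17566256 0.08189873]
jar [ 0.28715899 -0.36873014  0.08298064]
```

```bash
cat >> h.py <<'E'
from scipy.spatial.transform import Rotation
S=np.array([.5276,-.1213]); ex=np.array([-.8512,.5249]); ey=np.array([-.5249,-.8512])
def W(x,y,z): return np.r_[S+ex*x+ey*y,z]
def qdown(s=1):
    y=np.r_[s*ex,0]; z=np.array([0,0,-1.]); x=np.cross(y,z)
    return Rotation.from_matrix(np.c_[x,y,z]).as_quat()[[3,0,1,2]]
E
python3 - <<'E'
from h import *
import pickle
w=pickle.load(open("w.pkl","rb"))
P,_,_=pts(w); z=P[...,2]
lo=lambda p:np.c_[(p-S)@ex,(p-S)@ey]
L=lo(P[...,:2].reshape(-1,2)).reshape(384,512,2)
m=((z>.112)&(z<.14)&(abs(L[...,1])<.07)&(abs(L[...,0])<.09)).astype(np.uint8)
ct=max(cv2.findContours(m,0,2)[0],key=cv2.contourArea); u,r=cv2.minEnclosingCircle(ct)
p=onplane(w,u,.12); print("mill",np.array(u)*1.5,r*1.5,p,lo(p[None,:2]),np.median(z[m>0]),L[m>0].mean(0))
for n,u0,v0,u1,v1 in [("can",600,200,740,310),("yel",555,150,625,200)]:
    s=np.s_[int(v0/1.5):int(v1/1.5),int(u0/1.5):int(u1/1.5)]; k=(z[s]>.06)&(z[s]<.12); print(n,L[s][k].min(0),L[s][k].max(0))
print(status.current_time())
for s in(1,-1):
    for a in [(.0,.02,.06),(.135,.135,.03),(.008,-.245,.041),(.008,-.245,.2),(.05,0,.165),(.122,0,.013)]: print(s,a,np.round(manip.inverse_kinematics(W(*a),qdown(s)),2))
E
```

```text
mill [310.70743561 225.46277618] 16.656635284423828 [ 0.49130452 -0.12179193  0.12      ] [[0.0306365  0.01947023]] 0.11730885453279083 [0.02951322 0.01946167]
can [ 0.00202341 -0.41968496] [ 0.10236562 -0.31952261]
yel [ 0.10282312 -0.26775715] [ 0.13579826 -0.23475213]
4.0583Traceback (most recent call last):
  File "<stdin>", line 14, in <module>
    return _wrapfunc(a, 'round', decimals=decimals, out=out)
    return _wrapit(obj, method, *args, **kwds)
    result = getattr(arr, method)(*args, **kwds)
TypeError: unsupported operand type(s) for *: 'NoneType' and 'float'
```

Run:
```python
from h import *
for s in(1,-1):
    for a in [(.030,.0195,.06),(.03,.0195,.2),(.135,.135,.03),(.135,.135,.15),(.135,.1,.03),(.15,-.14,.03),(.008,-.245,.041),(.008,-.245,.2),(.05,0,.165),(.122,0,.013)]:
        j=manip.inverse_kinematics(W(*a),qdown(s)); print(s,a,W(*a).round(3),None if j is None else np.round(j,2))
```

```text
1 (0.03, 0.0195, 0.06) [ 0.492 -0.122  0.06 ] None
1 (0.03, 0.0195, 0.2) [ 0.492 -0.122  0.2  ] None
1 (0.135, 0.135, 0.03) [ 0.342 -0.165  0.03 ] None
1 (0.135, 0.135, 0.15) [ 0.342 -0.165  0.15 ] None
1 (0.135, 0.1, 0.03) [ 0.36  -0.136  0.03 ] None
1 (0.15, -0.14, 0.03) [0.473 0.077 0.03 ] [ 0.14  0.38  2.03 -0.    0.74 -2.45]
1 (0.008, -0.245, 0.041) [0.649 0.091 0.041] [ 0.12  0.58  1.59 -0.    0.97 -2.47]
1 (0.008, -0.245, 0.2) [0.649 0.091 0.2  ] [ 0.12  0.46  1.39 -0.    1.3  -2.47]
1 (0.05, 0, 0.165) [ 0.485 -0.095  0.165] None
1 (0.122, 0, 0.013) [ 0.424 -0.057  0.013] None
-1 (0.03, 0.0195, 0.06) [ 0.492 -0.122  0.06 ] [-0.27  0.37  1.93 -0.    0.84  0.29]
-1 (0.03, 0.0195, 0.2) [ 0.492 -0.122  0.2  ] [-0.27  0.22  1.74 -0.    1.18  0.29]
-1 (0.135, 0.135, 0.03) [ 0.342 -0.165  0.03 ] [-0.48  0.25  2.24 -0.    0.65  0.07]
-1 (0.135, 0.135, 0.15) [ 0.342 -0.165  0.15 ] [-0.48  0.07  2.07 -0.    1.    0.07]
-1 (0.135, 0.1, 0.03) [ 0.36  -0.136  0.03 ] [-0.39  0.26  2.23 -0.    0.65  0.16]
-1 (0.15, -0.14, 0.03) [0.473 0.077 0.03 ] [ 0.14  0.38  2.03 -0.    0.74  0.69]
-1 (0.008, -0.245, 0.041) [0.649 0.091 0.041] [ 0.12  0.58  1.59 -0.    0.97  0.67]
-1 (0.008, -0.245, 0.2) [0.649 0.091 0.2  ] [ 0.12  0.46  1.39 -0.    1.3   0.67]
-1 (0.05, 0, 0.165) [ 0.485 -0.095  0.165] [-0.22  0.23  1.82 -0.    1.09  0.34]
-1 (0.122, 0, 0.013) [ 0.424 -0.057  0.013] [-0.16  0.34  2.16 -0.    0.64  0.39]
```

Run:
```python
from h import *
q=qdown(-1); mx,my=.030,.0195
manip.movep(W(mx,my,.17),q)
manip.move_linear(W(mx,my,.060),speed=.12)
claw.gripper_to(.02); print("gap",status.current_finger_gap(),status.current_gripper_force())
manip.move_linear(W(mx,my,.16),speed=.1)
print("gap",status.current_finger_gap())
manip.move_linear(W(.135,.09,.16),speed=.15)
manip.move_linear(W(.135,.135,.16),speed=.15)
manip.move_linear(W(.135,.135,.05),speed=.12)
print(manip.move_linear(W(.135,.135,.026),speed=.02,force_limit=3),status.current_tool_pos(),status.current_contact_force())
claw.gripper_to(.062); manip.wait(.2)
manip.move_linear(W(.135,.135,.17),speed=.12)
c=camera("top"); cv2.imwrite("pics/t1.png",cv2.resize(cv2.cvtColor(c["pixels"][110:260,110:310],cv2.COLOR_RGB2BGR),None,fx=3,fy=3))
print(status.current_time())
```

```text
gap 0.04078918236632801 30.00025140121579
gap 0.04029528240108257
True [ 0.34179847 -0.16522232  0.02905727] [-0.55190736  0.47118086  4.25552025]
14.1
```

View pics/t1.png

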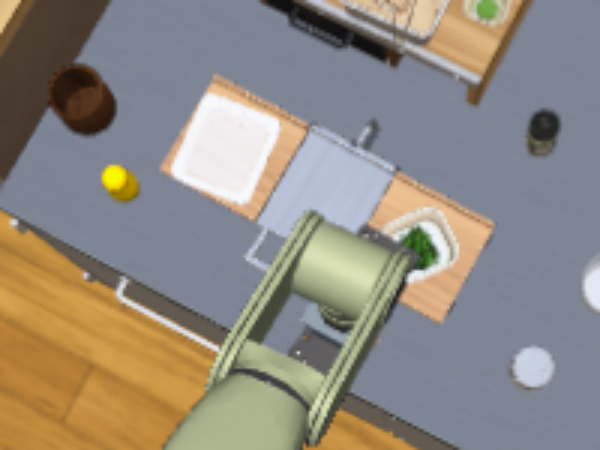

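The tray at (330,190) is empty, the pack at (228,148) is still on its shelf, and the arm hides the spot where the mill was placed. Next is the push.

Run:
```python
from h import *
q=qdown(-1)
manip.movep(W(.008,-.247,.18),q)
claw.gripper_to(.09)
manip.move_linear(W(.008,-.247,.042),speed=.12)
print(manip.move_linear(W(.008,-.09,.042),speed=.05,force_limit=15), status.current_contact_force())
manip.move_linear(W(.008,-.078,.042),speed=.03,force_limit=15); print(status.current_contact_force())
manip.move_linear(W(.008,-.10,.042),speed=.08)
manip.move_linear(W(.008,-.10,.2),speed=.2)
manip.movep([.53,-.02,.40],q)
w=camera("wrist"); cv2.imwrite("pics/w3.png",cv2.resize(cv2.cvtColor(w["pixels"],cv2.COLOR_RGB2BGR),None,fx=1.5,fy=1.5))
P,_,_=pts(w); z=P[...,2]; hsv=cv2.cvtColor(w["pixels"],cv2.COLOR_RGB2HSV)
L=((P[...,:2]-S)@np.c_[ex,ey])
m=((z>.047)&(z<.07)&(L[...,1]<.08)&(L[...,1]>-.2)&(abs(L[...,0])<.09)&(hsv[...,1]<40)).astype(np.uint8)
ct=max(cv2.findContours(m,0,2)[0],key=cv2.contourArea).reshape(-1,2)
r=cv2.minAreaRect(np.float32([L[v,u] for u,v in ct])*1000);print(r,np.median(z[m>0]),np.percentile(z[m>0],[2,98]))
b=cv2.boxPoints(r);print(b)
o=w["T"][:3,3];
X=np.linalg.lstsq(np.c_[L[m>0],np.ones(m.sum())],z[m>0],rcond=None)[0];print("tilt",X)
print(status.current_time())
```

```text
False [ 0.68302079  0.92619292 -0.21003233]
[ 0.21370363 -0.19071847  0.72709011]
((14.346370697021484, -0.9622573852539062), (123.45523834228516, 111.13526916503906), 1.2199254035949707) 0.05501066137726973 [0.04850417 0.0576961 ]
[[-48.550297  53.278595]
 [-46.184216 -57.831482]
 [ 77.24304  -55.20311 ]
 [ 74.87695   55.906967]]
tilt [ 0.00120536 -0.0008929   0.05402332]
23.5917
```

View pics/w3.png

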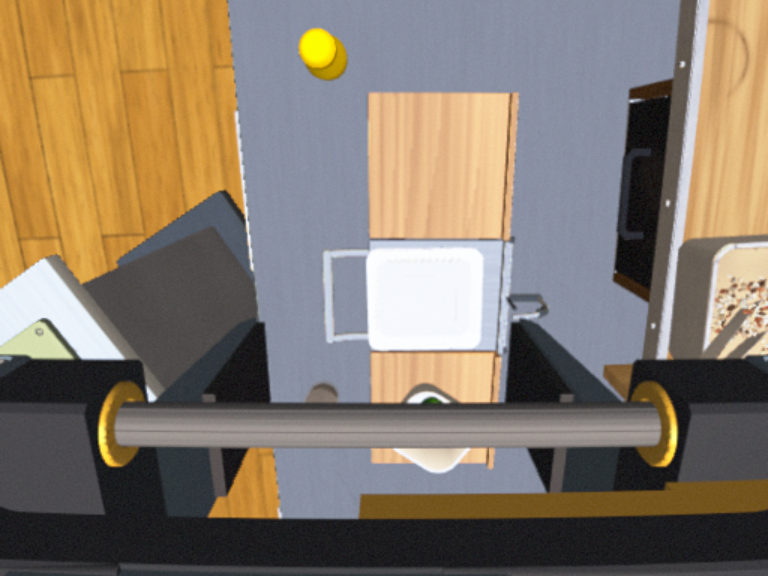

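The pack lies flat and square in the tray at (425,298), offset about +14 mm in x and -1 mm in y, with tilt near 0. The greens dish is still on its shelf, and the mill's top is just visible at (320,395). Now I'll grip the bar at (328,297) and raise the tray.

```bash
cat >> h.py <<'E'
def bar(th,dz=0,go=.0188):
    a=th+.02; return W(-.080+.202*np.cos(a),0,.028+.202*np.sin(a)-go+dz)
E
python3 - <<'E'
from h import *
q=qdown(-1)
manip.movep(bar(0,.13),q)
claw.gripper_to(.042)
print(manip.move_linear(bar(0),speed=.08,force_limit=10))
claw.gripper_to(0.0); print("gap",status.current_finger_gap(),status.current_contact_force(),status.current_tool_pos()-bar(0))
for t in np.linspace(0,.875,8)[1:]: manip.move_linear(bar(t),speed=.06)
print(status.current_contact_force(),status.current_tool_pos()-bar(.875),status.current_finger_gap())
t0=status.current_time()
c=camera("scene"); s=c["pixels"][120:220,190:310]; cv2.imwrite("pics/s1.png",cv2.resize(cv2.cvtColor(s,cv2.COLOR_RGB2BGR),None,fx=6,fy=6,interpolation=cv2.INTER_CUBIC))
P,_,_=pts(c); L=((P[...,:2]-S)@np.c_[ex,ey]); z=P[...,2]; hsv=cv2.cvtColor(c["pixels"],cv2.COLOR_RGB2HSV)
m=(abs(L[...,1])<.05)&(L[...,0]>-.1)&(L[...,0]<.01)&(z>.06)&(z<.16)&(hsv[...,1]<50)
k=L[m]; X=np.polyfit(k[:,0],z[m],1); print("pack top slope angle",np.arctan(X[0]),m.sum(), "y ext",np.percentile(k[:,1],[2,98]))
print(t0)
E
```

```text
False
gap 0.009174501310736015 [ 3.43712989 -4.84267152 -2.98129599] [ 0.00203701 -0.00107572  0.0003565 ]
[-4.69533774  3.93540028 -0.96892181] [-0.00156717  0.00091371  0.0001824 ] 0.008961637584363812
pack top slope angle 0.6774885280279395 402 y ext [-0.04110726  0.04934677]
31.875
```

View pics/s1.png

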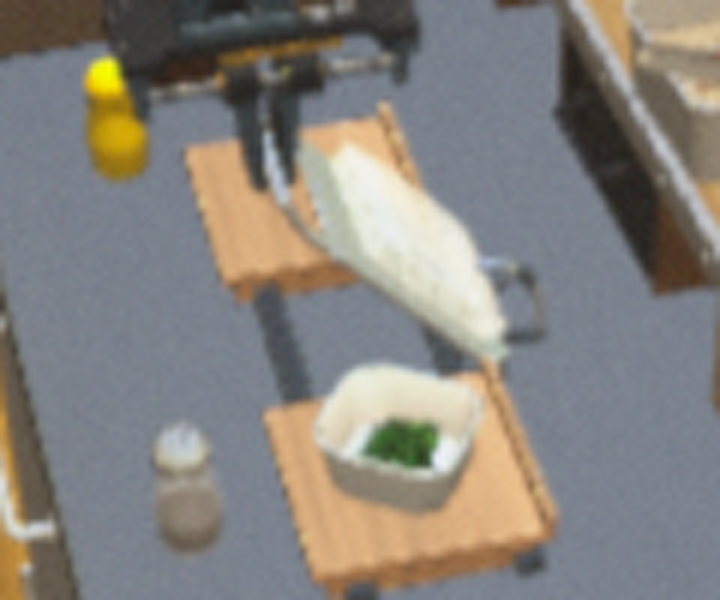

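The mill stands upright on the worktop at (188,490). The tray is raised with the pack against the lip, and the pointer is inside the gauge near (510,270). Before I rely on the hold, I'll check the angle with a plane fit on the pack's lid.

Run:
```python
from h import *
c=camera("scene"); P,_,_=pts(c)
poly=(np.array([[360,185],[420,215],[470,285],[440,285],[380,240]])/6+[190,120]).round().astype(np.int32)
m=np.zeros((384,512),np.uint8); cv2.fillPoly(m,[poly],1)
p=P[m>0]; L=np.c_[(p[:,:2]-S)@ex,(p[:,:2]-S)@ey,p[:,2]]
for _ in range(3):
    n=np.linalg.svd(L-L.mean(0))[2][2]; n*=np.sign(n[2]); d=abs((L-L.mean(0))@n); L=L[d<max(.003,2*d.std())]
print("normal",n.round(3),"tilt",np.arctan2(-n[0],n[2]),len(L),d.std())
# tilt from hinge to pack-top centroid: lid is 29 mm above hinge plane
v=L.mean(0)-[-.08,0,.028]; r=np.hypot(v[0],v[2]); print("tilt2",np.arctan2(v[2],v[0])-np.arcsin(.029/r))
manip.wait(2.2); print(status.current_time(), status.current_tool_pos()-bar(.875))
```

```text
normal [-0.72   0.077  0.69 ] tilt 0.8061714133955807 98 0.0008298226933240817
tilt2 0.8213175984009751
34.175 [-1.69874641e-03  9.78380765e-04  4.25843847e-05]
```

Two estimates (0.81–0.82 rad from depth, 0.875 rad from the bar position) both fall inside the mark. I'll nudge up 0.03 rad to centre it, hold again, then lower.

Run:
```python
from h import *
q=qdown(-1)
manip.move_linear(bar(.905),speed=.03); manip.wait(2.3)
for t in np.linspace(.905,.06,8)[1:]: manip.move_linear(bar(t),speed=.06)
print(manip.move_linear(bar(0,-.001),speed=.02,force_limit=12),status.current_tool_pos()-bar(0))
claw.gripper_to(.042); manip.wait(.3)
manip.move_linear(bar(0,.15),speed=.15)
manip.movep([.53,-.02,.40],q); manip.wait(.3)
w=camera("wrist"); P,_,_=pts(w); z=P[...,2]; hsv=cv2.cvtColor(w["pixels"],cv2.COLOR_RGB2HSV)
L=((P[...,:2]-S)@np.c_[ex,ey])
m=((z>.047)&(z<.07)&(L[...,1]<.08)&(L[...,1]>-.2)&(abs(L[...,0])<.085)&(hsv[...,1]<40)).astype(np.uint8)
ct=max(cv2.findContours(m,0,2)[0],key=cv2.contourArea).reshape(-1,2)
print(cv2.minAreaRect(np.float32([L[v,u] for u,v in ct])*1000),"tilt",np.linalg.lstsq(np.c_[L[m>0],np.ones(m.sum())],z[m>0],rcond=None)[0])
c=camera("scene"); cv2.imwrite("pics/s2.png",cv2.resize(cv2.cvtColor(c["pixels"][120:220,190:310],cv2.COLOR_RGB2BGR),None,fx=5,fy=5))
print(status.current_time())
```

```text
True [ 0.00211292 -0.00104103  0.0041003 ]
((-8.599197387695312, -0.6849746704101562), (123.90191650390625, 111.67107391357422), 1.2451963424682617) tilt [0.00035627 0.00261323 0.05407304]
44.7333
```

View pics/s2.png

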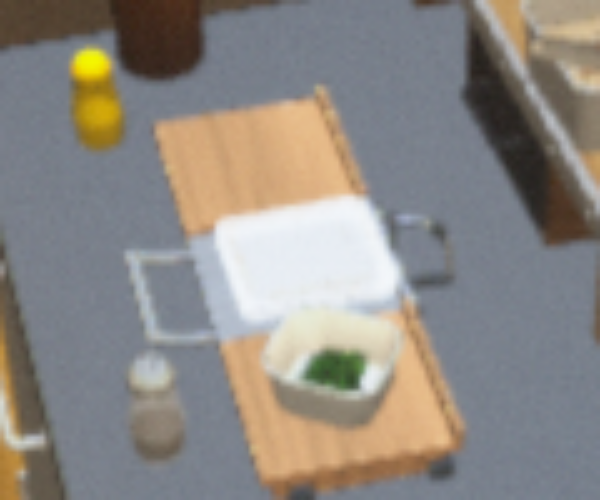

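The tray is down with the pack flat in it at (310,260), offset -9 mm in x and -1 mm in y. The mill stands at (155,410), the greens are on their shelf, and the gripper is clear.

```bash
python3 -c "
from h import *
print(status.current_contact_force(), manip.hand_in())"
```

```text
the job is handed in; nothing more can be done
[-0.05120488 -0.1264888   0.1470709 ] None
```

The job is done and handed in, with no verdict returned: the mill stands on the worktop, the pack was slid in, shown at about 0.85–0.9 rad (mark 0.75–1.0) for over 2 s and lowered flat in the tray, and the greens and nearby items looked undisturbed.

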